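# Pack seven jar lids flat in a round tin

## Robot

A 7-joint arm with a two-finger parallel gripper is mounted at the origin on the work surface. World frame = base frame: x ahead of the robot, y to its left, z up, the work surface at z = 0. Lengths are in m, angles in rad, forces in N, time in s.
With the tool pointing down it reaches from about 0.425 to 0.925 m from the base axis. Payload 6.8 kg.
Tool frame: the origin (TCP) lies on the centre line of the jaws, within the pads' length; the fingertips stand 19 mm ahead of it and the grasp point (between the pads) is the TCP (tcp_to_tips is the distance from the TCP to the fingertips, in m); x points along the fingers, y is the direction in which the jaws open and shut, and the axes are right-handed (so a half turn about x gives the same grasp; the last joint's range is limited). The gripper opens to 85 mm and grips with 20 to 120 N. Pads are 22 mm wide; open, the fingers measure 114 mm over their backs; the gripper's body (76 mm by 85 mm) begins 54 mm behind the grasp point. The pads swing forward as they close: fully open they stand 13 mm farther back than shut.
Start: joints at [1.041, 0.477, 0.022, 1.555, -0.011, 1.109, -0.083], TCP at [0.276, -0.616, 0.25] pointing down, gripper open.
Joint ranges: [-2.96, 2.96], [-0.34, 2.1], [-1.41, 1.46], [0.24, 2.44], [-1.37, 4.51], [0.17, 1.92], [-2.96, 2.96]. Speed limits (rad/s): [2.39, 2.39, 3.14, 3.14, 3.14, 3.14, 3.14].

## Interface

Orientations are given as a unit quaternion [w, x, y, z].
In Python, from station import get_obs, read_camera, hand_in, spot_in, cut_out, tcp_to_tips gives the robot as it stands.
- The arm moves only by the shell command python3 -m jog 'ROWS' [FORCE]. ROWS is JSON, a list of rows, each an object of numbers: "gripper": the closure, from 0 (fully open) to 1 (shut); "dx", "dy", "dz": the shift along the world's x, y, z in m; "rx", "ry", "rz": the turn, a rotation vector about the world's x, y, z in degrees. In form: [{"gripper": .., "dx": .., "dy": .., "dz": .., "rx": .., "ry": .., "rz": ..}, ...]. A call has 1 to 10 rows; each row is the pose to reach, as a shift and turn from the pose commanded when the call began; what a row does not reach only later rows make up. A row lasts 1/10 s, in which the tool goes at most 50 mm and 8.59 degrees, less where a joint would pass 70% of its speed; a pose out of reach is approached as far as the arm can. A call with a gripper value outside its range is refused whole. The fingers move at their own pace and stop on an object; FORCE is the grip in N (left out, the last holds). Time passes only in rows, so rows that repeat a pose let the fingers close. It gives the time, the measured TCP pose, the force and the opening at its end, in the units of the state.
- get_obs(): the state, without advancing time (a new reading comes with each control period).
- read_camera(name): name is "scene" or "top"; returns a dict with "pixels" (420x560x3 uint8, blue, green, red), "range_z" (420x560 float32, m along the optical axis (not along the pixel's ray), 0 where there is no reading), "camera_matrix" (3x3 intrinsics, pixels), "D" ([k1, k2, p1, p2, k3] as OpenCV has them; the pictures are not rectified), "cam_to_world" (4x4, takes a point from camera to world coordinates). Camera axes: x right, y down, z forward; pixel columns grow to the right and rows downward; lengths in m; the calibration is good to about 2 mm. A picture is of the moment at which its call begins.
- hand_in(): hands the job in, once; it reports no verdict.
Trained networks look in the newest picture that a camera, given by its name, has taken for a name from the list of things; names that differ only in an ending like _2 or _b are one class to them, and where a whole thing is asked for, a point or a joint stands for the part that bears it (a point fixed in the world has none). Each returns a list of dicts, best first, with "conf" (0 to 1); they miss things now and then, are a little off and sometimes report something else, mostly with a low value. They report only what shows in the picture. A call takes as long as a camera call.
- spot_in(camera, label): "box" ([centre column, centre row, width, height] in pixels, round what is visible of it).
- cut_out(camera, label): "mask" (420x560 bool, what is visible of it) and "box" ([centre column, centre row, width, height] in pixels, round what is visible of it).
The state is a dict: "t": time; "q": joint angles; "joint_vel": joint speeds; "joint_torque": joint torques, N m; "eef_pos": TCP position; "tool_rot": TCP orientation; "contact_force": force on the tool from outside, world axes, zero at the start; "torque": the same for the moment, N m; "gripper_width": opening from 0.0 (shut) to 1.0 (fully open).
Only numpy, scipy, OpenCV 4.12 (cv2) and the standard library are available. Lean on these libraries where they do the work, as an engineer would, in place of code of your own. Each camera call takes 0.05 s, during which the arm holds its last target. There are 200 camera calls.

## Task

Pack all seven jar lids into the round tin in one flat layer, knobs up, one in the middle and six round it. Make room by sliding the badly spaced lids along the wall of the tin, without lifting any lid that is already in it out of it, and add the two lids from the counter; leave the jug, cup, glass and portafilter where they are.

Things in the scene. Friction and masses are not known exactly. Their poses are not given: they have to be found in the camera images.
- tin: Shallow round open tin, blue, fixed to the counter. Inside diameter 178 mm, wall 4 mm thick, rim 18 mm above the counter, inner floor 4 mm above it. Origin: its centre at counter height; z up, yaw has no meaning. Seven lids just fit flat: one in the middle, six round it along the wall, centres about 60 mm from the tin's centre and 60 degrees apart.
- lid_a: Jar lid, all seven alike: white china flange 56 mm across, 10 mm thick, with an upright black knob 24 mm across and 26 mm tall on it (36 mm overall, 50-100 g). Origin: centre of underside, z up. Starts flat in the tin by the wall. Three of these five are neighbours 60 degrees apart, the other two are spaced so that no gap takes another lid; which is which varies. Slides when its knob is pushed.
- lid_b: Jar lid, all seven alike: white china flange 56 mm across, 10 mm thick, with an upright black knob 24 mm across and 26 mm tall on it (36 mm overall, 50-100 g). Origin: centre of underside, z up. Starts flat in the tin by the wall. Three of these five are neighbours 60 degrees apart, the other two are spaced so that no gap takes another lid; which is which varies. Slides when its knob is pushed.
- lid_c: Jar lid, all seven alike: white china flange 56 mm across, 10 mm thick, with an upright black knob 24 mm across and 26 mm tall on it (36 mm overall, 50-100 g). Origin: centre of underside, z up. Starts flat in the tin by the wall. Three of these five are neighbours 60 degrees apart, the other two are spaced so that no gap takes another lid; which is which varies. Slides when its knob is pushed.
- lid_d: Jar lid, all seven alike: white china flange 56 mm across, 10 mm thick, with an upright black knob 24 mm across and 26 mm tall on it (36 mm overall, 50-100 g). Origin: centre of underside, z up. Starts flat in the tin by the wall. Three of these five are neighbours 60 degrees apart, the other two are spaced so that no gap takes another lid; which is which varies. Slides when its knob is pushed.
- lid_e: Jar lid, all seven alike: white china flange 56 mm across, 10 mm thick, with an upright black knob 24 mm across and 26 mm tall on it (36 mm overall, 50-100 g). Origin: centre of underside, z up. Starts flat in the tin by the wall. Three of these five are neighbours 60 degrees apart, the other two are spaced so that no gap takes another lid; which is which varies. Slides when its knob is pushed.
- lid_f: Jar lid, all seven alike: white china flange 56 mm across, 10 mm thick, with an upright black knob 24 mm across and 26 mm tall on it (36 mm overall, 50-100 g). Origin: centre of underside, z up. It starts on the bare counter beside the tin (counter at z = 0).
- lid_g: Jar lid, all seven alike: white china flange 56 mm across, 10 mm thick, with an upright black knob 24 mm across and 26 mm tall on it (36 mm overall, 50-100 g). Origin: centre of underside, z up. It starts on the bare counter beside the tin (counter at z = 0).
- milk_jug: Steel milk jug 84 mm across, 105 mm tall, with a handle on its +y side; bystander, origin under its centre.
- cup: White coffee cup 80 mm across, 58 mm tall, with a handle on its +y side; bystander, origin under its centre.
- glass: Upturned green glass tumbler, 72 mm across at the bottom, 110 mm tall; bystander, origin under its centre.
- portafilter: Steel portafilter basket 68 mm across, 45 mm tall, with a black handle reaching 193 mm towards its -y; bystander, origin under the basket.

How it is judged:
By the outcome, as a careful person would: the job done as asked, in the order asked, and still so for the second after the job is handed in, with the robot touching nothing.
It also fails if it takes over 72 s, if anything falls off the work surface, if the arm or the gripper's body presses on something with over 40 N, if the wrist force passes 120 N, or if a joint passes its speed limit or range.

## Working session

There is one attempt and no reset: what is moved stays moved. The work goes in short steps, Python scripts to look and compute and a shell command to move; the robot and the scene stay as the last step left them, time stands still between calls to the robot, and variables do not carry over. Pictures are saved under pics/ and viewed, about 8 in all and at most 12, crops included, and the job is handed in when it is done.

```bash
ls; mkdir -p pics; cat > h.py <<'E'
import numpy as np, cv2
from station import *
def pix2world(c,uv,z):
    "intersect pixel rays with plane z"
    K=np.array(c["camera_matrix"]);D=np.array(c["D"]);T=np.array(c["cam_to_world"])
    p=cv2.undistortPoints(np.float64(uv).reshape(-1,1,2),K,D)[:,0]
    d=np.c_[p,np.ones(len(p))]@T[:3,:3].T; o=T[:3,3]
    return o+d*((z-o[2])/d[:,2])[:,None]
def knobs(c,zc=0.036,name="top"):
    "dark blobs at height of knob top -> xy"
    K=np.array(c["camera_matrix"]);D=np.array(c["D"]);T=np.array(c["cam_to_world"])
    g=c["pixels"].max(2); Z=c["range_z"]
    v,u=np.mgrid[:420,:560]
    p=cv2.undistortPoints(np.float64(np.c_[u.ravel(),v.ravel()]).reshape(-1,1,2),K,D)[:,0]
    P=np.c_[p,np.ones(len(p))]*Z.reshape(-1,1); W=P@T[:3,:3].T+T[:3,3]; W=W.reshape(420,560,3)
    m=((W[...,2]>zc-.006)&(W[...,2]<zc+.006)&(Z>0)&(g<90)).astype(np.uint8)
    n,l,s,ce=cv2.connectedComponentsWithStats(m)
    out=[]
    for i in range(1,n):
        if s[i,4]>=25: 
            w=W[l==i]; out.append((*np.round(w.mean(0),4),*np.round(np.ptp(w,axis=0)[:2],3),s[i,4],*np.round(ce[i])))
    return out
E
python3 - <<'E'
from h import *
o=get_obs();print(o["eef_pos"],o["tool_rot"],tcp_to_tips)
for n in("top","scene"):
    c=read_camera(n);cv2.imwrite(f"pics/{n}0.png",c["pixels"]);print(n,np.round(c["cam_to_world"],3).tolist())
    for k in knobs(c):print(*k)
    for L in ("tin","lid_a","milk_jug","cup","glass","portafilter"):
        for d in spot_in(n,L):print(L,round(d["conf"],2),np.round(d["box"]),pix2world(c,[d["box"][:2]],.018)[0].round(3))
E
```

```text
pics
[ 0.27609364 -0.6153338   0.24932676] [-0.14740673 -0.69124411 -0.14864348  0.69163426] 0.019
top [[-0.02, -0.986, 0.163, 0.394], [-1.0, 0.017, -0.023, -0.024], [0.02, -0.163, -0.986, 1.276], [0.0, 0.0, 0.0, 1.0]]
0.7537 0.0126 0.0366 0.029 0.061 38 252.0 149.0
0.7375 0.3879 0.0357 0.036 0.045 40 110.0 158.0
0.6956 0.338 0.0358 0.056 0.033 38 128.0 173.0
0.6171 -0.2793 0.0348 0.019 0.023 58 365.0 199.0
0.5722 0.1124 0.0385 0.021 0.023 53 213.0 218.0
0.5488 0.1858 0.0379 0.018 0.022 56 185.0 228.0
0.4874 -0.4311 0.0359 0.063 0.038 54 426.0 247.0
0.5111 0.3905 0.0357 0.044 0.014 26 105.0 244.0
0.4905 0.3215 0.0367 0.066 0.026 37 132.0 251.0
0.5126 0.0777 0.0386 0.02 0.02 50 227.0 241.0
0.4913 0.186 0.0386 0.021 0.022 55 184.0 250.0
0.4594 -0.2555 0.035 0.021 0.023 63 359.0 260.0
0.4611 0.1386 0.0387 0.02 0.02 54 203.0 262.0
tin 0.7 [207. 239.  73.  70.] [0.52  0.131 0.018]
lid_a 0.85 [205. 263.  18.  20.] [0.46  0.137 0.018]
lid_a 0.8 [362. 201.  23.  22.] [ 0.614 -0.276  0.018]
lid_a 0.78 [358. 260.  23.  19.] [ 0.46  -0.258  0.018]
lid_a 0.59 [183. 251.  23.  17.] [0.49  0.194 0
[... 1753 characters left out ...]
[ 0.623 -0.272  0.018]
lid_a 0.54 [360. 199.  16.  18.] [0.486 0.188 0.018]
lid_a 0.5 [359. 217.  20.  14.] [0.559 0.19  0.018]
lid_a 0.49 [219. 175.  14.  14.] [ 0.46  -0.265  0.018]
lid_a 0.16 [159. 170.  25.  42.] [ 0.472 -0.465  0.018]
milk_jug 0.83 [426. 203.  48.  43.] [0.464 0.385 0.018]
milk_jug 0.71 [201. 213.  20.  17.] [ 0.626 -0.268  0.018]
milk_jug 0.23 [360. 200.  15.  14.] [0.49  0.188 0.018]
cup 0.93 [431. 267.  47.  41.] [0.699 0.386 0.018]
glass 0.63 [160. 169.  28.  40.] [ 0.467 -0.463  0.018]
portafilter 0.94 [257. 270.  80.  27.] [ 0.792 -0.063  0.018]
portafilter 0.67 [343. 208.  64.  47.] [0.53  0.14  0.018]
portafilter 0.64 [200. 211.  20.  17.] [ 0.62  -0.273  0.018]
```

```bash
python3 - <<'E'
from h import *
from scipy.optimize import least_squares
out=[]
for n in("top","scene"):
    c=read_camera(n)
    k=np.array([q[:2] for q in knobs(c) if .42<q[0]<.62 and .04<q[1]<.24])
    f=least_squares(lambda p:np.hypot(*(k-p[:2]).T)-p[2],[.52,.135,.06])
    f2=least_squares(lambda p:np.hypot(*(k-p[:2]).T)-.0605,[.52,.135])
    print(n,f.x.round(4),f.fun.round(4),f2.x.round(4))
    a=np.degrees(np.arctan2(*(k-f2.x).T[::-1]));i=np.argsort(a);print(a[i].round(1),np.hypot(*(k-f2.x).T)[i].round(4))
    # tin rim: blue pixels
    hsv=cv2.cvtColor(c["pixels"],cv2.COLOR_BGR2HSV)
    m=cv2.inRange(hsv,(95,90,40),(130,255,255))
    v,u=np.nonzero(m);w=pix2world(c,np.c_[u,v],.018)
    s=np.hypot(*(w[:,:2]-[.52,.135]).T)<.13
    h=cv2.convexHull(np.float32(w[s,:2]));print("rim",cv2.minEnclosingCircle(h))
    t=c["pixels"]
    x,y=(205,240) if n=="top" else (342,208)
    out.append(cv2.resize(t[y-50:y+50,x-60:x+60],(400,333),interpolation=cv2.INTER_CUBIC))
cv2.imwrite("pics/a.png",np.hstack(out))
a=cv2.imread("pics/top0.png");cv2.imwrite("pics/b.png",np.vstack([cv2.resize(a,(0,0),fx=.5,fy=.5)[:0],a]))
E
```

```text
top [0.5195 0.1361 0.0582] [-0.0003  0.0005  0.     -0.0007  0.0004] [0.5197 0.1358]
[-96.6 -24.1  61.3 120.3 177.4] [0.0579 0.0576 0.0589 0.0579 0.0587]
rim ((0.5190385580062866, 0.13600590825080872), 0.09343541413545609)
scene [0.5225 0.137  0.0582] [-0.0004  0.0009 -0.0004 -0.0011  0.0009] [0.5227 0.1367]
[-96.1 -23.5  58.8 119.4 177.9] [0.0588 0.0569 0.0593 0.0581 0.0579]
rim ((0.5263607501983643, 0.13705499470233917), 0.0980418398976326)Traceback (most recent call last):
  File "<stdin>", line 21, in <module>
    return _nx.concatenate(arrs, 0, dtype=dtype, casting=casting)
           ~~~~~~~~~~~~~~~^^^^^^^^^^^^^^^^^^^^^^^^^^^^^^^^^^^^^^^
ValueError: all the input array dimensions except for the concatenation axis must match exactly, but along dimension 1, the array at index 0 has size 280 and the array at index 1 has size 560
```

View pics/top0.png

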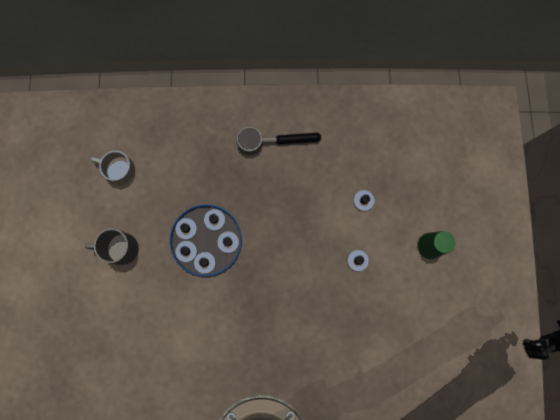

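View pics/a.png

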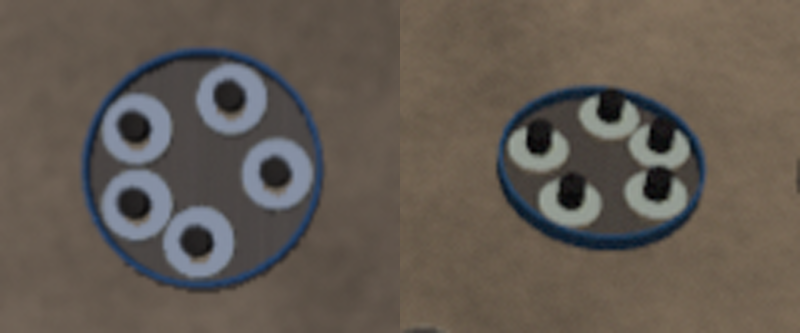

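The top view shows the tin around pixel (206,241) with five lids by the wall at 60/120/178/-96/-24°. The loose lids are at (365,200) and (358,260). The trio is at 60/120/180°, so lid A (-96°) goes to -120° and lid B (-24°) goes to 0°. That opens a slot at -60°.

```bash
python3 -m jog '[{"gripper":0.4,"dx":0.155,"dy":0.45},{"gripper":0.4,"dx":0.155,"dy":0.45},{"gripper":0.4,"dx":0.155,"dy":0.45},{"gripper":0.4,"dx":0.155,"dy":0.45},{"gripper":0.4,"dx":0.155,"dy":0.45},{"gripper":0.4,"dx":0.155,"dy":0.45},{"gripper":0.4,"dx":0.155,"dy":0.45},{"gripper":0.4,"dx":0.155,"dy":0.45},{"gripper":0.4,"dx":0.155,"dy":0.45},{"gripper":0.4,"dx":0.155,"dy":0.45}]' 20
python3 -c "
from station import *
o=get_obs();print(o['eef_pos'],o['q'],o['tool_rot'])"
```

```text
[ 0.27635243 -0.61585243  0.25030303] [ 1.04093618  0.47699674  0.0223718   1.5554154  -0.01150855  1.10927567
 -0.08314017] [ 0.14800581  0.69146021  0.14799037 -0.69143034]$[0]: bad value
```

```bash
python3 -m jog '[{"gripper":0.4,"dx":0.155,"dy":0.45,"dz":0,"rx":0,"ry":0,"rz":0},{"gripper":0.4,"dx":0.155,"dy":0.45,"dz":0,"rx":0,"ry":0,"rz":0},{"gripper":0.4,"dx":0.155,"dy":0.45,"dz":0,"rx":0,"ry":0,"rz":0},{"gripper":0.4,"dx":0.155,"dy":0.45,"dz":0,"rx":0,"ry":0,"rz":0},{"gripper":0.4,"dx":0.155,"dy":0.45,"dz":0,"rx":0,"ry":0,"rz":0},{"gripper":0.4,"dx":0.155,"dy":0.45,"dz":0,"rx":0,"ry":0,"rz":0},{"gripper":0.4,"dx":0.155,"dy":0.45,"dz":0,"rx":0,"ry":0,"rz":0},{"gripper":0.4,"dx":0.155,"dy":0.45,"dz":0,"rx":0,"ry":0,"rz":0},{"gripper":0.4,"dx":0.155,"dy":0.45,"dz":0,"rx":0,"ry":0,"rz":0},{"gripper":0.4,"dx":0.155,"dy":0.45,"dz":0,"rx":0,"ry":0,"rz":0}]' 20
```

```text
t: 1.8
eef_pos: [0.4326, -0.1615, 0.2508]
tool_rot: [0.15, 0.692, 0.15, -0.691]
contact_force: [-0.2, 0.4, -0.1]
gripper_width: 0.597
```

```bash
python3 -m jog '[{"gripper":0.4,"dx":0.083,"dy":0.244,"dz":-0.1,"rx":0,"ry":0,"rz":0},{"gripper":0.4,"dx":0.083,"dy":0.244,"dz":-0.1,"rx":0,"ry":0,"rz":0},{"gripper":0.4,"dx":0.083,"dy":0.244,"dz":-0.1,"rx":0,"ry":0,"rz":0},{"gripper":0.4,"dx":0.083,"dy":0.244,"dz":-0.1,"rx":0,"ry":0,"rz":0},{"gripper":0.4,"dx":0.083,"dy":0.244,"dz":-0.1,"rx":0,"ry":0,"rz":0},{"gripper":0.4,"dx":0.083,"dy":0.244,"dz":-0.1,"rx":0,"ry":0,"rz":0},{"gripper":0.4,"dx":0.083,"dy":0.244,"dz":-0.16,"rx":0,"ry":0,"rz":0},{"gripper":0.4,"dx":0.083,"dy":0.244,"dz":-0.18,"rx":0,"ry":0,"rz":0},{"gripper":0.4,"dx":0.083,"dy":0.244,"dz":-0.18,"rx":0,"ry":0,"rz":0}]'
python3 - <<'E'
from h import *
o=get_obs();print(o["eef_pos"])
out=[]
for n,(x,y) in (("top",(205,240)),("scene",(342,208))):
    t=read_camera(n)["pixels"]
    out.append(cv2.resize(t[y-50:y+50,x-60:x+60],(400,333),interpolation=cv2.INTER_CUBIC))
cv2.imwrite("pics/c.png",np.hstack(out))
E
```

```text
t: 2.7
eef_pos: [0.5115, 0.0777, 0.0669]
tool_rot: [-0.148, -0.689, -0.148, 0.694]
contact_force: [-0.4, -0.0, -0.7]
gripper_width: 0.598
[0.51146499 0.07770497 0.06686995]
```

View pics/c.png

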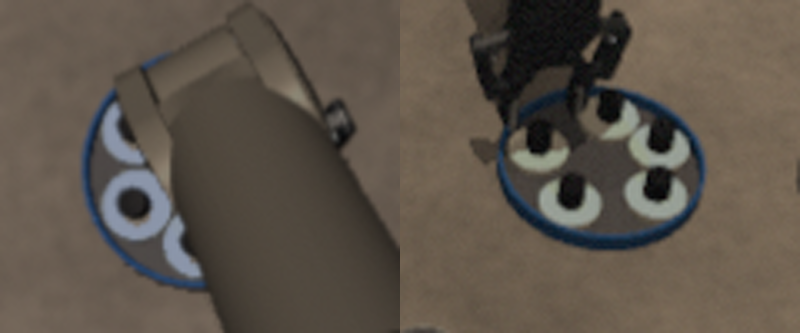

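The fingers straddle lid A's knob at crop (540,140) in the scene view. Next I descend and close.

```bash
python3 -m jog '[{"gripper":0.4,"dx":0,"dy":0,"dz":-0.015,"rx":0,"ry":0,"rz":0},{"gripper":0.4,"dx":0,"dy":0,"dz":-0.026,"rx":0,"ry":0,"rz":0},{"gripper":0.4,"dx":0,"dy":0,"dz":-0.026,"rx":0,"ry":0,"rz":0},{"gripper":1,"dx":0,"dy":0,"dz":-0.026,"rx":0,"ry":0,"rz":0},{"gripper":1,"dx":0,"dy":0,"dz":-0.026,"rx":0,"ry":0,"rz":0},{"gripper":1,"dx":0,"dy":0,"dz":-0.026,"rx":0,"ry":0,"rz":0},{"gripper":1,"dx":0,"dy":0,"dz":-0.026,"rx":0,"ry":0,"rz":0},{"gripper":1,"dx":0,"dy":0,"dz":-0.026,"rx":0,"ry":0,"rz":0}]' 20
```

```text
t: 3.6
eef_pos: [0.515, 0.0782, 0.0453]
tool_rot: [0.148, 0.692, 0.148, -0.691]
contact_force: [-1.1, -1.4, 6.0]
gripper_width: 0.272
```

```bash
python3 -m jog '[{"gripper":1,"dx":-0.006,"dy":0.0005,"dz":0,"rx":0,"ry":0,"rz":0},{"gripper":1,"dx":-0.012,"dy":0.0015,"dz":0,"rx":0,"ry":0,"rz":0},{"gripper":1,"dx":-0.018,"dy":0.004,"dz":0,"rx":0,"ry":0,"rz":0},{"gripper":1,"dx":-0.024,"dy":0.007,"dz":0,"rx":0,"ry":0,"rz":0},{"gripper":1,"dx":-0.024,"dy":0.007,"dz":0,"rx":0,"ry":0,"rz":0},{"gripper":1,"dx":-0.024,"dy":0.007,"dz":0,"rx":0,"ry":0,"rz":0}]'
```

```text
t: 4.2
eef_pos: [0.4909, 0.0855, 0.0453]
tool_rot: [0.148, 0.692, 0.148, -0.691]
contact_force: [0.7, -0.5, 9.8]
gripper_width: 0.265
```

```bash
python3 -m jog '[{"gripper":0.4,"dx":0,"dy":0,"dz":0,"rx":0,"ry":0,"rz":0},{"gripper":0.4,"dx":0,"dy":0,"dz":0,"rx":0,"ry":0,"rz":0},{"gripper":0.4,"dx":0,"dy":0,"dz":0,"rx":0,"ry":0,"rz":0},{"gripper":0.4,"dx":0,"dy":0,"dz":0.05,"rx":0,"ry":0,"rz":0},{"gripper":0.4,"dx":0.083,"dy":0.028,"dz":0.05,"rx":0,"ry":0,"rz":0},{"gripper":0.4,"dx":0.083,"dy":0.028,"dz":0.05,"rx":0,"ry":0,"rz":0},{"gripper":0.4,"dx":0.083,"dy":0.028,"dz":0.05,"rx":0,"ry":0,"rz":0},{"gripper":0.4,"dx":0.083,"dy":0.028,"dz":0.025,"rx":0,"ry":0,"rz":0},{"gripper":0.4,"dx":0.083,"dy":0.028,"dz":0.025,"rx":0,"ry":0,"rz":0}]'
python3 - <<'E'
from h import *
o=get_obs();print(o["eef_pos"])
out=[]
for n,(x,y) in (("top",(205,240)),("scene",(342,208))):
    c=read_camera(n);t=c["pixels"]
    print([k[:2] for k in knobs(c) if .42<k[0]<.62 and .04<k[1]<.24])
    out.append(cv2.resize(t[y-50:y+50,x-60:x+60],(400,333),interpolation=cv2.INTER_CUBIC))
cv2.imwrite("pics/d.png",np.hstack(out))
E
```

```text
t: 5.1
eef_pos: [0.5704, 0.1123, 0.0663]
tool_rot: [-0.148, -0.689, -0.148, 0.694]
contact_force: [-0.6, -0.2, -0.7]
gripper_width: 0.599
[0.57036362 0.11225482 0.06632575]
[(np.float64(0.491), np.float64(0.1859))]
[(np.float64(0.4946), np.float64(0.1867)), (np.float64(0.5747), np.float64(0.1138)), (np.float64(0.5536), np.float64(0.1873))]
```

View pics/d.png

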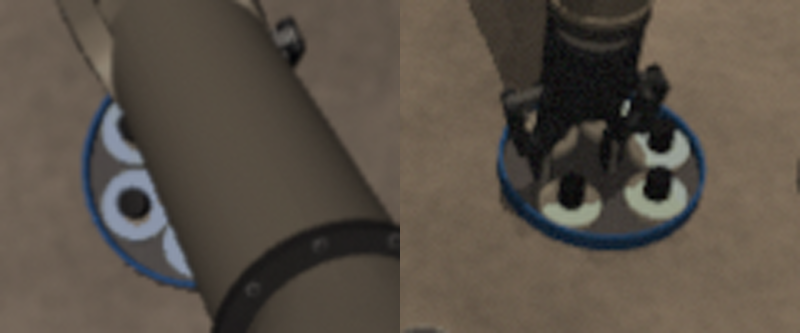

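The fingers are around knob B at crop (570,190). I descend and close.

```bash
python3 -m jog '[{"gripper":0.4,"dx":0,"dy":0,"dz":-0.015,"rx":0,"ry":0,"rz":0},{"gripper":0.4,"dx":0,"dy":0,"dz":-0.025,"rx":0,"ry":0,"rz":0},{"gripper":0.4,"dx":0,"dy":0,"dz":-0.025,"rx":0,"ry":0,"rz":0},{"gripper":1,"dx":0,"dy":0,"dz":-0.025,"rx":0,"ry":0,"rz":0},{"gripper":1,"dx":0,"dy":0,"dz":-0.025,"rx":0,"ry":0,"rz":0},{"gripper":1,"dx":0,"dy":0,"dz":-0.025,"rx":0,"ry":0,"rz":0},{"gripper":1,"dx":0,"dy":0,"dz":-0.025,"rx":0,"ry":0,"rz":0},{"gripper":1,"dx":0,"dy":0,"dz":-0.025,"rx":0,"ry":0,"rz":0}]' 20
```

```text
t: 6.0
eef_pos: [0.5737, 0.1132, 0.0447]
tool_rot: [0.148, 0.692, 0.148, -0.691]
contact_force: [-0.5, -0.1, 1.8]
gripper_width: 0.27
```

```bash
python3 -m jog '[{"gripper":1,"dx":0.002,"dy":0.0055,"dz":0,"rx":0,"ry":0,"rz":0},{"gripper":1,"dx":0.004,"dy":0.011,"dz":0,"rx":0,"ry":0,"rz":0},{"gripper":1,"dx":0.0055,"dy":0.0165,"dz":0,"rx":0,"ry":0,"rz":0},{"gripper":1,"dx":0.006,"dy":0.022,"dz":0,"rx":0,"ry":0,"rz":0},{"gripper":1,"dx":0.006,"dy":0.022,"dz":0,"rx":0,"ry":0,"rz":0},{"gripper":1,"dx":0.006,"dy":0.022,"dz":0,"rx":0,"ry":0,"rz":0},{"gripper":0.4,"dx":0.006,"dy":0.022,"dz":0,"rx":0,"ry":0,"rz":0},{"gripper":0.4,"dx":0.006,"dy":0.022,"dz":0,"rx":0,"ry":0,"rz":0},{"gripper":0.4,"dx":0.006,"dy":0.022,"dz":0,"rx":0,"ry":0,"rz":0},{"gripper":0.4,"dx":0.006,"dy":0.022,"dz":0.05,"rx":0,"ry":0,"rz":0}]'
```

```text
t: 7.0
eef_pos: [0.5746, 0.1335, 0.0885]
tool_rot: [-0.148, -0.687, -0.148, 0.696]
contact_force: [-0.2, 0.2, -0.4]
gripper_width: 0.598
```

```bash
python3 -m jog '[{"gripper":0.4,"dx":0.039,"dy":-0.414,"dz":0.03,"rx":0,"ry":0,"rz":0},{"gripper":0.4,"dx":0.039,"dy":-0.414,"dz":0.03,"rx":0,"ry":0,"rz":0},{"gripper":0.4,"dx":0.039,"dy":-0.414,"dz":0.03,"rx":0,"ry":0,"rz":0},{"gripper":0.4,"dx":0.039,"dy":-0.414,"dz":0.03,"rx":0,"ry":0,"rz":0},{"gripper":0.4,"dx":0.039,"dy":-0.414,"dz":0.03,"rx":0,"ry":0,"rz":0},{"gripper":0.4,"dx":0.039,"dy":-0.414,"dz":0.03,"rx":0,"ry":0,"rz":0},{"gripper":0.4,"dx":0.039,"dy":-0.414,"dz":0.03,"rx":0,"ry":0,"rz":0},{"gripper":0.4,"dx":0.039,"dy":-0.414,"dz":0.03,"rx":0,"ry":0,"rz":0},{"gripper":0.4,"dx":0.039,"dy":-0.414,"dz":0.03,"rx":0,"ry":0,"rz":0},{"gripper":0.4,"dx":0.039,"dy":-0.414,"dz":0,"rx":0,"ry":0,"rz":0}]'
python3 - <<'E'
from h import *
o=get_obs();print(o["eef_pos"])
out=[]
for n,(x,y) in (("top",(205,240)),("scene",(342,208))):
    c=read_camera(n);t=c["pixels"]
    k=np.array([k[:2] for k in knobs(c) if .42<k[0]<.65 and .04<k[1]<.24 or k[1]<-.2])
    print(k.tolist())
    s=k[k[:,1]>0]-(.5205,.136)+((.001,0) if n=="top" else (-.002,0));print(np.degrees(np.arctan2(s[:,1],s[:,0])).round(),np.hypot(*s.T).round(3))
    out.append(cv2.resize(t[y-50:y+50,x-60:x+60],(400,333),interpolation=cv2.INTER_CUBIC))
x,y=(196,205)
out[0]=cv2.resize(t[y-50:y+50,x-60:x+60],(400,333),interpolation=cv2.INTER_CUBIC)
cv2.imwrite("pics/e.png",np.hstack(out))
E
```

```text
t: 8.0
eef_pos: [0.6204, -0.2853, 0.0978]
tool_rot: [0.148, 0.694, 0.143, -0.69]
contact_force: [0.7, -0.5, -0.5]
gripper_width: 0.599
[ 0.62042807 -0.28532822  0.09781853]
[[0.5786, 0.1357], [0.5492, 0.186], [0.4904, 0.1857], [0.4892, 0.0836], [0.4595, -0.256], [0.4608, 0.138]]
[  -0.   59.  120. -120.  178.] [0.059 0.058 0.058 0.061 0.059]
[[-0.472, -1.5544], [-0.5692, -0.5199], [-0.4938, -0.8772], [-0.0464, -1.0597], [0.0601, -1.0279], [0.2605, -0.9767], [0.2911, -1.1633], [0.43, -1.0307], [0.4627, -0.2563], [0.6184, -0.8885], [0.5238, -0.449], [0.4639, 0.1386], [0.4919, 0.0845], [0.4946, 0.1867], [0.6184, -0.2803], [0.5531, 0.1871], [0.5818, 0.1361]]
[ 177. -121.  119.   59.    0.] [0.059 0.06  0.058 0.06  0.059]
```

View pics/e.png

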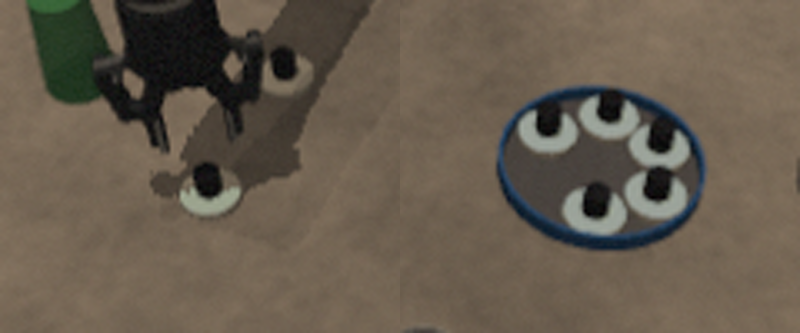

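The five lids in the tin now sit at 0/59/120/178/-120°, which leaves the -60° slot and the middle free. The gripper is over loose lid 1 at crop (208,185). I descend and grasp it.

```bash
python3 -m jog '[{"gripper":0.4,"dx":0,"dy":0,"dz":0,"rx":0,"ry":0,"rz":0},{"gripper":0.4,"dx":0,"dy":0,"dz":-0.035,"rx":0,"ry":0,"rz":0},{"gripper":0.4,"dx":0,"dy":0,"dz":-0.055,"rx":0,"ry":0,"rz":0},{"gripper":0.4,"dx":0,"dy":0,"dz":-0.055,"rx":0,"ry":0,"rz":0},{"gripper":1,"dx":0,"dy":0,"dz":-0.055,"rx":0,"ry":0,"rz":0},{"gripper":1,"dx":0,"dy":0,"dz":-0.055,"rx":0,"ry":0,"rz":0},{"gripper":1,"dx":0,"dy":0,"dz":-0.055,"rx":0,"ry":0,"rz":0},{"gripper":1,"dx":0,"dy":0,"dz":-0.055,"rx":0,"ry":0,"rz":0},{"gripper":1,"dx":0,"dy":0,"dz":-0.055,"rx":0,"ry":0,"rz":0},{"gripper":1,"dx":0,"dy":0,"dz":-0.015,"rx":0,"ry":0,"rz":0}]' 40
```

```text
t: 9.1
eef_pos: [0.6151, -0.2776, 0.0756]
tool_rot: [-0.147, -0.689, -0.15, 0.694]
contact_force: [-0.1, -0.1, -0.2]
gripper_width: 0.262
```

```bash
python3 -m jog '[{"gripper":1,"dx":0,"dy":0.02,"dz":0.04,"rx":0,"ry":0,"rz":0},{"gripper":1,"dx":-0.068,"dy":0.363,"dz":0.04,"rx":0,"ry":0,"rz":0},{"gripper":1,"dx":-0.068,"dy":0.363,"dz":0.04,"rx":0,"ry":0,"rz":0},{"gripper":1,"dx":-0.068,"dy":0.363,"dz":0.04,"rx":0,"ry":0,"rz":0},{"gripper":1,"dx":-0.068,"dy":0.363,"dz":0.04,"rx":0,"ry":0,"rz":0},{"gripper":1,"dx":-0.068,"dy":0.363,"dz":0.04,"rx":0,"ry":0,"rz":0},{"gripper":1,"dx":-0.068,"dy":0.363,"dz":0.04,"rx":0,"ry":0,"rz":0},{"gripper":1,"dx":-0.068,"dy":0.363,"dz":0.04,"rx":0,"ry":0,"rz":0},{"gripper":1,"dx":-0.068,"dy":0.363,"dz":0.04,"rx":0,"ry":0,"rz":0},{"gripper":1,"dx":-0.068,"dy":0.363,"dz":0.04,"rx":0,"ry":0,"rz":0}]'
python3 -m jog '[{"gripper":1,"dx":0,"dy":0,"dz":-0.04,"rx":0,"ry":0,"rz":0},{"gripper":1,"dx":0,"dy":0,"dz":-0.045,"rx":0,"ry":0,"rz":0},{"gripper":1,"dx":0,"dy":0,"dz":-0.045,"rx":0,"ry":0,"rz":0},{"gripper":1,"dx":0,"dy":0,"dz":-0.045,"rx":0,"ry":0,"rz":0}]'
python3 - <<'E'
from h import *
o=get_obs();print(o["eef_pos"])
c=read_camera("scene");t=c["pixels"];x,y=(342,200)
for d in cut_out("scene","lid_a"):
    v,u=np.nonzero(d["mask"]);print(round(d["conf"],2),np.round(d["box"]))
cv2.imwrite("pics/f.png",cv2.resize(t[y-50:y+50,x-60:x+60],(720,600),interpolation=cv2.INTER_CUBIC))
E
```

```text
t: 10.1
eef_pos: [0.5503, 0.0858, 0.12]
tool_rot: [0.149, 0.692, 0.149, -0.691]
contact_force: [0.6, -0.3, -0.2]
gripper_width: 0.259
t: 10.5
eef_pos: [0.5511, 0.0833, 0.0752]
tool_rot: [0.148, 0.692, 0.147, -0.691]
contact_force: [0.4, 0.4, -0.5]
gripper_width: 0.257
[0.5510607  0.08330635 0.07519787]
0.79 [360. 200.  17.  11.]
0.67 [360. 216.  19.  12.]
0.66 [344. 193.  18.  12.]
0.62 [221. 177.  16.  14.]
0.59 [340. 220.  13.  16.]
0.52 [326. 205.  21.  17.]
```

View pics/f.png

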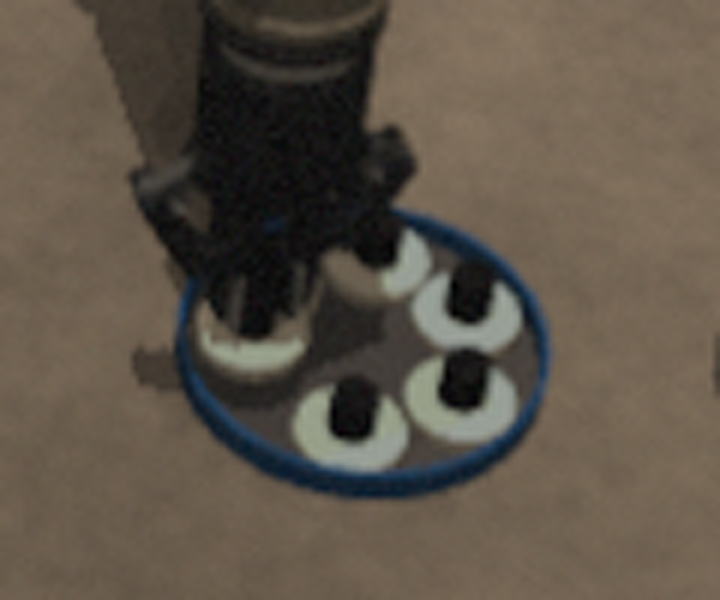

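Lid 1 hangs level over the free slot, with its flange at crop (252,335). I'll check its position, then lower it.

```bash
python3 - <<'E'
from h import *
c=read_camera("scene")
print(pix2world(c,[[324.1,204.9],[314.5,204],[333.7,204]],.044).round(4))
E
python3 -m jog '[{"gripper":1,"dx":0,"dy":0.0005,"dz":-0.01,"rx":0,"ry":0,"rz":0},{"gripper":1,"dx":0,"dy":0.0005,"dz":-0.015,"rx":0,"ry":0,"rz":0},{"gripper":1,"dx":0,"dy":0.0005,"dz":-0.02,"rx":0,"ry":0,"rz":0},{"gripper":1,"dx":0,"dy":0.0005,"dz":-0.025,"rx":0,"ry":0,"rz":0},{"gripper":1,"dx":0,"dy":0.0005,"dz":-0.028,"rx":0,"ry":0,"rz":0},{"gripper":1,"dx":0,"dy":0.0005,"dz":-0.029,"rx":0,"ry":0,"rz":0}]'
```

```text
[[0.5529 0.084  0.044 ]
 [0.5545 0.0561 0.044 ]
 [0.5442 0.1111 0.044 ]]
t: 11.25
eef_pos: [0.55, 0.0847, 0.0455]
tool_rot: [-0.148, -0.691, -0.148, 0.692]
contact_force: [-4.1, -0.8, 15.5]
gripper_width: 0.263
```

```bash
python3 -m jog '[{"gripper":0.4,"dx":0,"dy":0,"dz":0,"rx":0,"ry":0,"rz":0},{"gripper":0.4,"dx":0,"dy":0,"dz":0,"rx":0,"ry":0,"rz":0},{"gripper":0.4,"dx":0,"dy":0,"dz":0,"rx":0,"ry":0,"rz":0},{"gripper":0.4,"dx":0,"dy":0,"dz":0.04,"rx":0,"ry":0,"rz":0},{"gripper":0.4,"dx":-0.09,"dy":-0.34,"dz":0.074,"rx":0,"ry":0,"rz":0},{"gripper":0.4,"dx":-0.09,"dy":-0.34,"dz":0.074,"rx":0,"ry":0,"rz":0},{"gripper":0.4,"dx":-0.09,"dy":-0.34,"dz":0.074,"rx":0,"ry":0,"rz":0},{"gripper":0.4,"dx":-0.09,"dy":-0.34,"dz":0.074,"rx":0,"ry":0,"rz":0},{"gripper":0.4,"dx":-0.09,"dy":-0.34,"dz":0.074,"rx":0,"ry":0,"rz":0},{"gripper":0.4,"dx":-0.09,"dy":-0.34,"dz":0.074,"rx":0,"ry":0,"rz":0}]'
python3 -m jog '[{"gripper":0.4,"dx":-0.038,"dy":-0.125,"dz":0,"rx":0,"ry":0,"rz":0},{"gripper":0.4,"dx":-0.038,"dy":-0.125,"dz":0,"rx":0,"ry":0,"rz":0},{"gripper":0.4,"dx":-0.038,"dy":-0.125,"dz":0,"rx":0,"ry":0,"rz":0},{"gripper":0.4,"dx":-0.038,"dy":-0.125,"dz":0,"rx":0,"ry":0,"rz":0}]'
python3 - <<'E'
from h import *
o=get_obs();print(o["eef_pos"])
for n in ("top","scene"):
    c=read_camera(n);t=c["pixels"]
    print([k[:3] for k in knobs(c) if .42<k[0]<.65 and .04<k[1]<.24 or -.4<k[1]<-.2])
x,y=(342,200)
cv2.imwrite("pics/g.png",cv2.resize(t[y-50:y+50,x-60:x+60],(480,400),interpolation=cv2.INTER_CUBIC))
E
```

```text
t: 12.25
eef_pos: [0.4733, -0.2059, 0.1146]
tool_rot: [0.148, 0.692, 0.148, -0.691]
contact_force: [0.5, -0.4, -0.7]
gripper_width: 0.601
t: 12.65
eef_pos: [0.4332, -0.3348, 0.1141]
tool_rot: [-0.146, -0.692, -0.144, 0.693]
contact_force: [-0.4, 0.0, 1.0]
gripper_width: 0.604
[ 0.43320594 -0.33481622  0.1140814 ]
[(np.float64(0.5785), np.float64(0.1351), np.float64(0.0382)), (np.float64(0.5489), np.float64(0.1858), np.float64(0.0386)), (np.float64(0.5466), np.float64(0.0825), np.float64(0.0386)), (np.float64(0.4904), np.float64(0.1863), np.float64(0.0392)), (np.float64(0.4889), np.float64(0.0838), np.float64(0.0388)), (np.float64(0.4595), np.float64(-0.2561), np.float64(0.0355)), (np.float64(0.4611), np.float64(0.138), np.float64(0.0384))]
[(np.float64(0.4624), np.float64(-0.2567), np.float64(0.0348)), (np.float64(0.4646), np.float64(0.139), np.float64(0.0375)), (np.float64(0.4916), np.float64(0.0847), np.float64(0.0382)), (np.float64(0.4937), np.float64(0.1871), np.float64(0.0375)), (np.float64(0.5518), np.float64(0.0841), np.float64(0.0374)), (np.float64(0.554), np.float64(0.1865), np.float64(0.0384)), (np.float64(0.5809), np.float64(0.1359), np.float64(0.038))]
```

View pics/g.png

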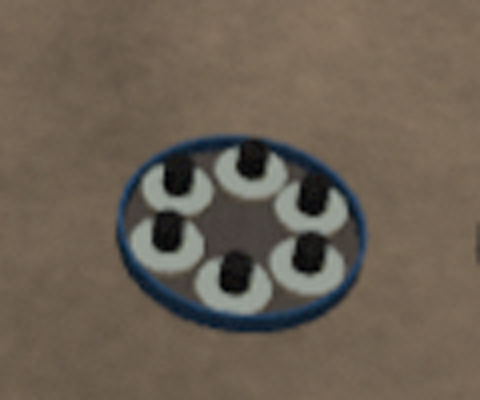

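Six lids are seated at the wall, all with knob tops near z=0.038, and the middle is free at crop (240,228). My last row overshot lid 2, so I come back to it and grasp.

```bash
python3 -m jog '[{"gripper":0.4,"dx":0.0275,"dy":0.0795,"dz":0,"rx":0,"ry":0,"rz":0},{"gripper":0.4,"dx":0.0275,"dy":0.0795,"dz":0,"rx":0,"ry":0,"rz":0},{"gripper":0.4,"dx":0.0275,"dy":0.0795,"dz":0,"rx":0,"ry":0,"rz":0},{"gripper":0.4,"dx":0.0275,"dy":0.0795,"dz":-0.02,"rx":0,"ry":0,"rz":0},{"gripper":0.4,"dx":0.0275,"dy":0.0795,"dz":-0.02,"rx":0,"ry":0,"rz":0}]' 40
```

```text
t: 13.25
eef_pos: [0.4626, -0.2474, 0.0927]
tool_rot: [-0.148, -0.69, -0.15, 0.692]
contact_force: [-0.7, 0.2, -0.5]
gripper_width: 0.598
```

```bash
python3 -m jog '[{"gripper":0.4,"dx":0,"dy":0,"dz":0,"rx":0,"ry":0,"rz":0},{"gripper":0.4,"dx":0,"dy":0,"dz":0,"rx":0,"ry":0,"rz":0}]' 40
```

```text
t: 13.45
eef_pos: [0.4638, -0.2495, 0.0947]
tool_rot: [0.148, 0.692, 0.148, -0.691]
contact_force: [0.8, -1.1, 0.6]
gripper_width: 0.599
```

```bash
python3 -m jog '[{"gripper":0.4,"dx":-0.003,"dy":-0.007,"dz":0,"rx":0,"ry":0,"rz":0},{"gripper":0.4,"dx":-0.003,"dy":-0.007,"dz":-0.035,"rx":0,"ry":0,"rz":0},{"gripper":0.4,"dx":-0.003,"dy":-0.007,"dz":-0.054,"rx":0,"ry":0,"rz":0},{"gripper":0.4,"dx":-0.003,"dy":-0.007,"dz":-0.054,"rx":0,"ry":0,"rz":0},{"gripper":1,"dx":-0.003,"dy":-0.007,"dz":-0.054,"rx":0,"ry":0,"rz":0},{"gripper":1,"dx":-0.003,"dy":-0.007,"dz":-0.054,"rx":0,"ry":0,"rz":0},{"gripper":1,"dx":-0.003,"dy":-0.007,"dz":-0.054,"rx":0,"ry":0,"rz":0},{"gripper":1,"dx":-0.003,"dy":-0.007,"dz":-0.054,"rx":0,"ry":0,"rz":0},{"gripper":1,"dx":-0.003,"dy":-0.007,"dz":-0.054,"rx":0,"ry":0,"rz":0}]' 40
python3 -m jog '[{"gripper":1,"dx":0,"dy":0,"dz":0.05,"rx":0,"ry":0,"rz":0},{"gripper":1,"dx":0,"dy":0,"dz":0.08,"rx":0,"ry":0,"rz":0},{"gripper":1,"dx":0,"dy":0,"dz":0.08,"rx":0,"ry":0,"rz":0}]'
```

```text
t: 14.35
eef_pos: [0.4613, -0.2571, 0.0416]
tool_rot: [0.149, 0.692, 0.147, -0.691]
contact_force: [-1.3, 0.8, 6.4]
gripper_width: 0.263
t: 14.65
eef_pos: [0.4633, -0.2577, 0.1246]
tool_rot: [0.15, 0.694, 0.146, -0.689]
contact_force: [-0.2, -0.5, -0.6]
gripper_width: 0.259
```

```bash
python3 -m jog '[{"gripper":1,"dx":0.06,"dy":0.392,"dz":0,"rx":0,"ry":0,"rz":0},{"gripper":1,"dx":0.06,"dy":0.392,"dz":0,"rx":0,"ry":0,"rz":0},{"gripper":1,"dx":0.06,"dy":0.392,"dz":0,"rx":0,"ry":0,"rz":0},{"gripper":1,"dx":0.06,"dy":0.392,"dz":0,"rx":0,"ry":0,"rz":0},{"gripper":1,"dx":0.06,"dy":0.392,"dz":0,"rx":0,"ry":0,"rz":0},{"gripper":1,"dx":0.06,"dy":0.392,"dz":0,"rx":0,"ry":0,"rz":0},{"gripper":1,"dx":0.06,"dy":0.392,"dz":0,"rx":0,"ry":0,"rz":0},{"gripper":1,"dx":0.06,"dy":0.392,"dz":0,"rx":0,"ry":0,"rz":0},{"gripper":1,"dx":0.06,"dy":0.392,"dz":0,"rx":0,"ry":0,"rz":0},{"gripper":1,"dx":0.06,"dy":0.392,"dz":0,"rx":0,"ry":0,"rz":0}]'
python3 -m jog '[{"gripper":1,"dx":0,"dy":0,"dz":0,"rx":0,"ry":0,"rz":0},{"gripper":1,"dx":0,"dy":0,"dz":0,"rx":0,"ry":0,"rz":0}]'
```

```text
t: 15.65
eef_pos: [0.5199, 0.1369, 0.1197]
tool_rot: [-0.149, -0.691, -0.149, 0.691]
contact_force: [0.6, -0.7, -1.1]
gripper_width: 0.262
t: 15.85
eef_pos: [0.5203, 0.1335, 0.1199]
tool_rot: [-0.147, -0.691, -0.147, 0.692]
contact_force: [0.2, -0.0, -0.8]
gripper_width: 0.261
```

```bash
python3 -m jog '[{"gripper":1,"dx":0.0005,"dy":0.0015,"dz":-0.03,"rx":0,"ry":0,"rz":0},{"gripper":1,"dx":0.0005,"dy":0.0015,"dz":-0.05,"rx":0,"ry":0,"rz":0},{"gripper":1,"dx":0.0005,"dy":0.0015,"dz":-0.058,"rx":0,"ry":0,"rz":0},{"gripper":1,"dx":0.0005,"dy":0.0015,"dz":-0.058,"rx":0,"ry":0,"rz":0},{"gripper":1,"dx":0.0005,"dy":0.0015,"dz":-0.058,"rx":0,"ry":0,"rz":0}]'
python3 - <<'E'
from h import *
print(get_obs()["eef_pos"])
t=read_camera("scene")["pixels"];x,y=(342,200)
cv2.imwrite("pics/i.png",cv2.resize(t[y-50:y+50,x-60:x+60],(720,600),interpolation=cv2.INTER_CUBIC))
E
```

```text
t: 16.35
eef_pos: [0.5215, 0.1367, 0.0628]
tool_rot: [0.148, 0.692, 0.148, -0.691]
contact_force: [-0.2, -0.2, -0.2]
gripper_width: 0.255
[0.52145374 0.13665555 0.06279419]
```

View pics/i.png

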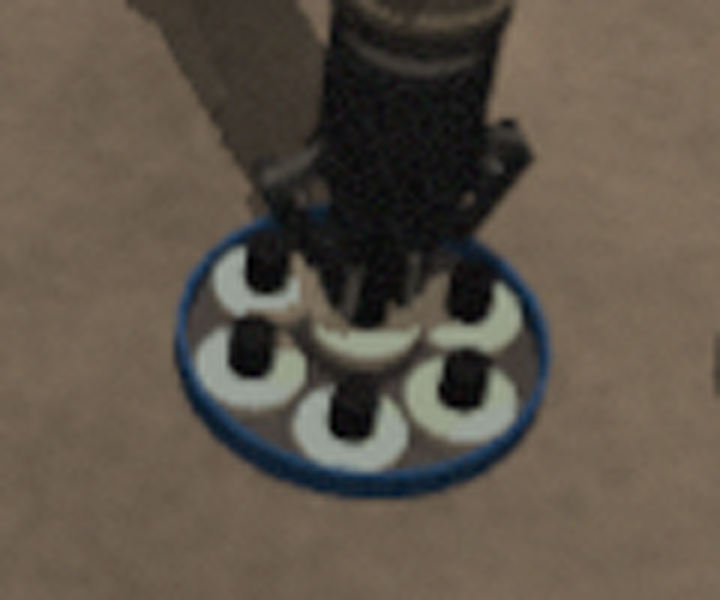

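Lid 2 hangs level over the middle at crop (368,335). I lower it, watching the force.

```bash
python3 -m jog '[{"gripper":1,"dx":0,"dy":0,"dz":-0.006,"rx":0,"ry":0,"rz":0},{"gripper":1,"dx":0,"dy":0,"dz":-0.01,"rx":0,"ry":0,"rz":0},{"gripper":1,"dx":0,"dy":0,"dz":-0.014,"rx":0,"ry":0,"rz":0},{"gripper":1,"dx":0,"dy":0,"dz":-0.0165,"rx":0,"ry":0,"rz":0},{"gripper":1,"dx":0,"dy":0,"dz":-0.0165,"rx":0,"ry":0,"rz":0}]'
```

```text
t: 16.9
eef_pos: [0.5207, 0.1369, 0.0456]
tool_rot: [-0.148, -0.691, -0.148, 0.692]
contact_force: [-0.6, -0.5, 1.8]
gripper_width: 0.261
```

```bash
python3 -m jog '[{"gripper":0.45,"dx":0,"dy":0,"dz":0,"rx":0,"ry":0,"rz":0},{"gripper":0.45,"dx":0,"dy":0,"dz":0,"rx":0,"ry":0,"rz":0},{"gripper":0.45,"dx":0,"dy":0,"dz":0,"rx":0,"ry":0,"rz":0},{"gripper":0.45,"dx":0,"dy":0,"dz":0.04,"rx":0,"ry":0,"rz":0},{"gripper":0.45,"dx":0,"dy":0,"dz":0.08,"rx":0,"ry":0,"rz":0},{"gripper":0.45,"dx":0,"dy":-0.15,"dz":0.1,"rx":0,"ry":0,"rz":0},{"gripper":0.45,"dx":0,"dy":-0.25,"dz":0.1,"rx":0,"ry":0,"rz":0},{"gripper":0.45,"dx":0,"dy":-0.25,"dz":0.1,"rx":0,"ry":0,"rz":0},{"gripper":0.45,"dx":0,"dy":-0.25,"dz":0.1,"rx":0,"ry":0,"rz":0},{"gripper":0.45,"dx":0,"dy":-0.25,"dz":0.1,"rx":0,"ry":0,"rz":0}]'
python3 - <<'E'
from h import *
out=[]
for n,(x,y) in (("top",(205,240)),("scene",(342,208))):
    c=read_camera(n);t=c["pixels"]
    k=np.array([k[:3] for k in knobs(c) if .42<k[0]<.65 and .04<k[1]<.24]);s=k[:,:2]-k[:,:2].mean(0)
    print(k[:,2]);print(np.degrees(np.arctan2(s[:,1],s[:,0])).round(),np.hypot(*s.T).round(4))
    out.append(cv2.resize(t[y-50:y+50,x-60:x+60],(400,333),interpolation=cv2.INTER_CUBIC))
    for L in ("milk_jug","cup","glass","portafilter"):
        for d in spot_in(n,L)[:1]:print(L,round(d["conf"],2),np.round(d["box"]))
cv2.imwrite("pics/j.png",np.hstack(out))
E
```

```text
t: 17.9
eef_pos: [0.5207, -0.1141, 0.146]
tool_rot: [0.148, 0.692, 0.148, -0.691]
contact_force: [0.7, 0.5, -0.1]
gripper_width: 0.549
[0.0384 0.0384 0.0388 0.0381 0.0381 0.0385 0.0384]
[  -0.   60.  -62.  155.  120. -120.  177.] [0.0596 0.0596 0.0594 0.0004 0.0579 0.0601 0.058 ]
milk_jug 0.58 [112. 246.  51.  36.]
cup 0.77 [114. 169.  43.  30.]
glass 0.65 [436. 245.  34.  28.]
portafilter 0.92 [279. 142.  85.  25.]
[0.0373 0.0385 0.0378 0.0378 0.0378 0.0377 0.0376]
[ 177. -121.  120. -127.  -61.   59.    0.] [0.0586 0.0601 0.0585 0.0008 0.0596 0.0592 0.0593]
milk_jug 0.76 [426. 203.  46.  45.]
cup 0.85 [429. 266.  50.  44.]
glass 0.59 [158. 168.  26.  40.]
portafilter 0.61 [257. 273.  82.  29.]
```

View pics/j.png

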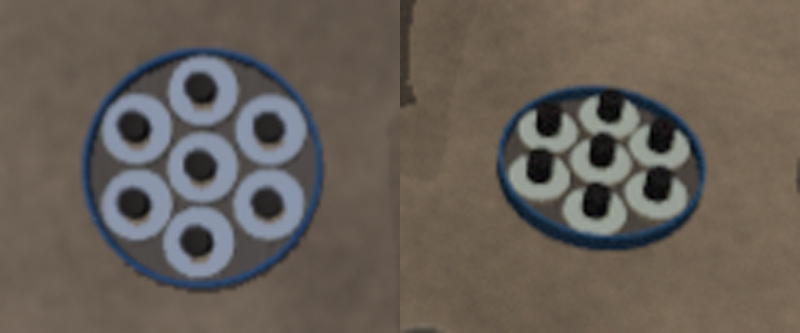

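All seven lids lie flat with knobs up, one in the middle at crop (201,167) and six round it, and the arm is clear.

```bash
python3 -c "
from station import *
print(hand_in())"
```

```text
the job is handed in; nothing more can be done
None
```

All seven lids are in the tin in one flat layer, knobs up, one in the middle and six round it. I handed the job in at about 18 s of the 72 s allowed.

- **Sliding:** I gripped two badly spaced lids by their knobs and slid them along the wall, one from -96° to -120° and the other from -24° to 0°. No lid already in the tin was lifted out.
- **Adding:** I then placed the two counter lids, one in the freed slot at -60° and one in the middle.
- **Lid positions:** In both cameras the six outer lids sit 58–60 mm from the centre and 57–63° apart. The middle lid is within 1 mm of centre. All knob tops are at the same height, about 38 mm.
- **Bystanders:** The jug, cup, glass and portafilter show at the same place as at the start, within a few pixels.
- **Forces:** The highest reading at the end of a move was about 16 N, when the first counter lid touched the tin floor.
- **What went wrong:** My first jog call was refused because its rows left out some values. I also overshot the second counter lid by about 8 cm at a safe height and corrected it before grasping. The two cameras disagreed by about 3 mm in x, so I used their average.

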